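# Put the scrub pad holder away and snap the caddy shut

## Robot

A 7-joint arm with a two-finger parallel gripper is mounted at the origin on the work surface. World frame = base frame: x ahead of the robot, y to its left, z up, the work surface at z = 0. Lengths are in m, angles in degrees, forces in N, time in s.
With the tool pointing down it reaches from about 0.35 to 0.9 m from the base axis. Payload 19.9 kg.
Tool frame: the origin (TCP) lies on the centre line of the jaws, within the pads' length; the fingertips stand 8 mm ahead of it and the grasp point (between the pads) lies 11 mm behind it; z points along the fingers, y is the line along which they close (so a half turn about z gives the same grasp; the last joint's range is limited). The gripper opens to 94 mm and grips with 3 to 60 N. Pads are 16 mm wide; open, the fingers measure 119 mm over their backs; the gripper's body (75 mm by 177 mm) begins 78 mm behind the grasp point.
Start: joints at [65.518, 23.915, -0.59, 92.452, 0.269, 63.638, -3.037], TCP at [0.235, -0.579, 0.213] pointing down, gripper open.
Joint ranges: [-161.28, 161.28], [-22.2, 115.67], [-73.04, 71.86], [3.21, 147.25], [-68.34, 248.33], [10.77, 114.83], [-161.83, 161.83]. Speed limits (degrees/s): [108.29, 108.29, 136.94, 136.94, 172.46, 172.46, 172.46].

## Interface

Orientations are given as [roll, pitch, yaw] about the fixed x, y, z axes, in that order (R = Rz(yaw) Ry(pitch) Rx(roll)).
In Python, from cell import bot gives the robot as it stands. Calls block until the motion is done:
- bot.reach(position, orientation): joint-space move of the TCP to a pose.
- bot.servo_line(position, ori=None, vel=0.15): straight line of the TCP; ori=None keeps the orientation; vel is the mean speed in m/s.
- bot.goto_joints(angles): joint-space move.
- bot.gripper_to(opening): finger opening in m; the grip force is fixed at half the most; returns when the fingers have stopped.
- bot.wait(seconds).
- bot.solve_ik(position, orientation): joint angles nearest the present ones, or None.
- bot.read_camera(name): name is "scene" or "top" or "wrist"; returns (picture, depth): 420x560x3 uint8, red, green, blue; 420x560 float32, m along the optical axis (not along the pixel's ray), 0 where there is no reading.
- bot.get_calibration(name): a dict with "intrinsics" (3x3 intrinsics, pixels), "k1" (the pictures are not rectified: a ray, as slopes to the right and down, at radius r is drawn at 1 + k1 r^2 times it, then the intrinsics apply), "rvec" (rotation vector, rad) and "tvec" (3), from world to camera coordinates, as OpenCV has them; the wrist camera has in their place "T_tool_cam" (4x4, takes a point from camera to tool coordinates, whose origin is the TCP and whose axes are the flange's). Camera axes: x right, y down, z forward; pixel columns grow to the right and rows downward; lengths in m; the calibration is good to about 2 mm. A picture is of the moment at which its call begins: read the wrist's pose just before it. get_calibration takes no time and is no camera call.
A pose or a line that the arm cannot do raises bot.IKError and nothing moves.
- bot.hand_in(): hands the job in; it is judged then, once.
Readings, each from a call of its own:
- bot.read_clock(): time.
- bot.read_qpos(): joint angles.
- bot.read_dq(): joint speeds.
- bot.read_effort(): joint torques, N m.
- bot.read_tcp_pos(): TCP position.
- bot.read_eef_rot(): TCP orientation.
- bot.read_ft_force(): force on the tool from outside, world axes, zero at the start.
- bot.read_torque(): the same for the moment, N m.
- bot.read_finger_gap(): finger opening in m.
- bot.read_finger_force(): force on a finger pad.
Only numpy, scipy, OpenCV 4.12 (cv2) and the standard library are available. Lean on these libraries where they do the work, as an engineer would, in place of code of your own. Each camera call takes 0.05 s, during which the arm holds its last target. There are 200 camera calls.

## Task

Stand the steel scrub pad holder upright in the empty compartment of the grey caddy, then tip the caddy's open lid over past its snap point and let it spring shut on its own. Then press the orange catch on the lid down until it clicks home and keep it pressed there for a full second with about 12 newtons, so that the lid seals; never push on the caddy, lid or catch with more than 20 newtons. Leave the other things on the shelf where they are.

Things in the scene. Friction and masses are not known exactly. Their poses are not given: they have to be found in the camera images.
- caddy: Grey plastic open-topped caddy screwed to the shelf, 130 (its x) x 150 (its y) x 85 mm high, walls and floor 4 mm, one empty compartment. Origin: centre of its underside. Its x axis points from the front wall to the rear wall, where the lid is hinged.
- compartment (a point): Centre of the compartment's floor (4 mm above the shelf); axes as the caddy's. The opening is 122 x 142 mm, the rim 81 mm above this point.
- lid (a joint): Angle of the caddy's flip-top lid, rad: 0 fully open (leaning back past upright on its stop; every start), growing as it is tipped over, 1.85 shut flat on the rim. Over-centre spring: below about 0.8 rad it is driven back open, beyond that it springs shut by itself. Leaving the open stop takes about 0.33 N m, i.e. 3 to 4 N near the lid's free edge, falling to none at the snap point.
- lid_hinge (a point): Middle of the hinge line, at the rear wall's top outer edge (85 mm above the shelf, 65 mm behind the caddy's centre). Its y axis runs along the hinge; its axes turn with the lid: with the lid shut they are the caddy's; the lid extends from here 130 mm along its -x.
- lid_edge (a point): Middle of the lid's free edge, on the outer (upper when shut) face; lid plate 130 long x 148 wide x 5 mm thick, grey. Open, the edge stands 125 mm above the hinge line and 36 mm behind it; it passes 130 mm above the line when upright and 113 mm at the snap point. Open, the outer face looks to the rear. Axes: x from free edge to hinge, y along the edge, z out of the outer face.
- catch (a joint): Travel of the orange click catch on the lid, m: 0 standing proud (unlatched), 0.006 fully home on a hard stop. It takes about 5 to 7 N to start it down, less on the way; past 3 mm it snaps home by itself and stays.
- catch_top (a point): Middle of the top face of the orange catch, 30 x 34 mm, on the lid's centre line, 104 mm from the hinge line and 26 mm from the free edge. Its top stands 9 mm above the lid's outer face when proud, 3 mm when home (lid shut: 99 and 93 mm above the shelf). z axis out of the lid's outer face; it is pressed along -z.
- holder: Stainless steel scrub pad holder: round steel puck 66 mm across and 24 mm high, with a black knob on top, 28 mm across, from 34 to 62 mm above its underside; 0.13 to 0.25 kg. Origin: centre of its underside, z up its axis.
- holder_grip (a point): Middle of the black knob, 48 mm above the holder's underside: grasp here from above.
- spray_bottle: Bystander: blue spray bottle with white trigger head, 68 mm across, 217 mm tall. Origin: centre of underside.
- soap_bottle: Bystander: yellow soap bottle with green cap, 62 mm across, 190 mm tall. Origin: centre of underside.
- scouring_can: Bystander: green can, 72 mm across, 140 mm tall. Origin: centre of underside.
- brush: Bystander: red-handled brush, 200 mm long, lying flat. Origin near its middle.
- drain_plug: Bystander: black rubber sink plug, 52 mm across, 30 mm tall. Origin: centre of underside.
- steel_cup: Bystander: steel cup, 72 mm across, 75 mm tall. Origin: centre of underside.
Mind the look-alikes: they are no part of the job. Several things look just like the caddy: the one meant starts farthest to the robot's left.

How it is judged (in metres and radians):
On the way, in this order (a step that is already met when the one before it is completed fails the run):
1. the holder stands released in the caddy's compartment (x of holder in the frame of compartment between -0.034 and 0.034 m and y of holder in the frame of compartment between -0.044 and 0.044 m and z of holder in the frame of compartment below 0.008 m and angle between holder's own z axis and vertical below 0.2 rad and contact force between the fingers and holder below 0.1 N), for 0.2 s.
2. the lid has been tipped past its snap point and lies shut with no finger on it (value of joint lid above 1.79 rad and contact force between the fingers and caddy below 0.2 N), for 0.2 s.
3. the catch is home on the shut lid and is kept pressed with at least 8 N for 0.5 s (value of joint lid above 1.79 rad and value of joint catch above 0.0045 m and contact force between the fingers and caddy above 8 N), for 0.5 s.
At the end, for the whole second after the job is handed in: The holder stands upright (within 0.2 rad) and at rest on the compartment's floor (within 8 mm), its axis within 34 mm lengthwise and 44 mm crosswise of the centre; the lid is shut (beyond 1.79 rad), the catch home (beyond 4.5 of its 6 mm) (x of holder in the frame of compartment between -0.034 and 0.034 m and y of holder in the frame of compartment between -0.044 and 0.044 m and z of holder in the frame of compartment below 0.008 m and angle between holder's own z axis and vertical below 0.2 rad and value of joint lid above 1.79 rad and value of joint catch above 0.0045 m and linear speed of holder below 0.02 m/s); the robot touches nothing.
It fails at once if the robot pushes on the caddy, lid or catch with more than 20 N (contact force between any of the arm, the fingers and caddy above 20 N).
It fails at once if another thing on the shelf is moved by more than 30 mm (distance of any of spray_bottle, soap_bottle, scouring_can, brush, drain_plug, steel_cup from where it was at the start of the episode above 0.03 m).
It also fails if it takes over 67 s, if anything falls off the work surface, if the arm or the gripper's body presses on something with over 40 N, if the wrist force passes 120 N, or if a joint passes its speed limit or range.

## Working session

There is one attempt and no reset: what is moved stays moved. The work goes in short steps, each a Python script; the robot and the scene stay as the last script left them, time stands still between calls to the robot, and variables do not carry over. Pictures are saved under pics/ and viewed, at most 10 in all, crops included, and the job is handed in when it is done.

```bash
mkdir -p pics; ls
python3 - <<'E'
from cell import bot
import cv2,numpy as np
for n in("scene","top"):
    p,d=bot.read_camera(n); cv2.imwrite(f"pics/{n}0.png",p[:,:,::-1]); np.save(f"{n}_d0.npy",d)
    c=bot.get_calibration(n);print(n,c)
print(bot.get_calibration("wrist"),bot.read_eef_rot(),bot.read_clock())
E
```

```text
pics
scene {'intrinsics': array([[476.62134731,   0.        , 282.08156233],
       [  0.        , 476.62134731, 202.14480583],
       [  0.        ,   0.        ,   1.        ]]), 'k1': 0.017082581223759597, 'rvec': array([ 1.66628333,  1.59019641, -0.87270041]), 'tvec': array([-0.02556009, -0.19301452,  1.90808727])}
top {'intrinsics': array([[492.24609125,   0.        , 286.34237672],
       [  0.        , 492.24609125, 210.51690225],
       [  0.        ,   0.        ,   1.        ]]), 'k1': 0.014623404484741436, 'rvec': array([ 2.1587636 , -2.14245408,  0.15558758]), 'tvec': array([-0.00567086,  0.55196317,  1.67929846])}
{'intrinsics': array([[302.23449054,   0.        , 279.55283791],
       [  0.        , 302.23449054, 209.32677343],
       [  0.        ,   0.        ,   1.        ]]), 'k1': -0.05727442196794589, 'T_tool_cam': array([[ 1.13203826e-03, -9.67802883e-01, -2.51706772e-01,
         7.15571547e-02],
       [ 9.99999282e-01,  9.96797730e-04,  6.64796314e-04,
        -1.00004799e-03],
       [-3.92491050e-04, -2.51707344e-01,  9.67803316e-01,
        -1.70150123e-01],
       [ 0.00000000e+00,  0.00000000e+00,  0.00000000e+00,
         1.00000000e+00]])} [-1.79933372e+02  5.10094620e-03  2.21038885e+01] 0.1
```

View pics/scene0.png

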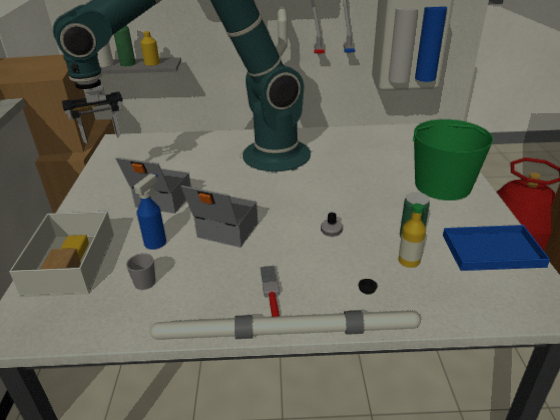

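View pics/top0.png

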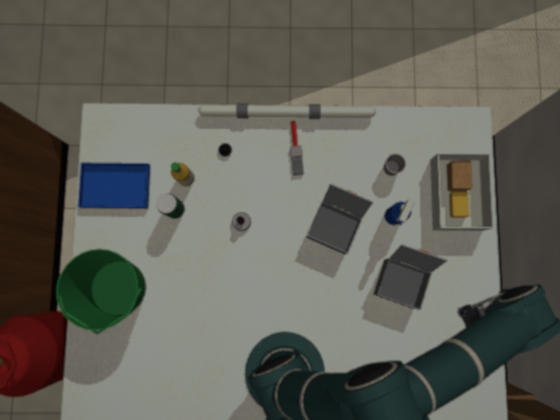

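The scene view shows two caddies (155,185 and 222,215), with the holder at (332,226). In the top view the robot's left is image left, so the target caddy is the one at (337,220). The holder is at (241,221) and the spray bottle at (398,212).

```bash
cat > h.py <<'E'
from cell import bot
import cv2,numpy as np
from scipy.spatial.transform import Rotation as Ro
def cam(n):
    c=bot.get_calibration(n)
    R=cv2.Rodrigues(c['rvec'])[0]; t=c['tvec']
    return c['intrinsics'],c['k1'],R.T,-R.T@t
def wcam():
    c=bot.get_calibration('wrist'); T=c['T_tool_cam']
    R=Ro.from_euler('xyz',bot.read_eef_rot(),degrees=True).as_matrix(); p=np.array(bot.read_tcp_pos())
    return c['intrinsics'],c['k1'],R@T[:3,:3],R@T[:3,3]+p
def ray(C,uv):
    K,k,R,o=C
    d=(np.atleast_2d(uv)-[K[0,2],K[1,2]])/K[0,0]; s=d.copy()
    for _ in range(8): s=d/(1+k*(s**2).sum(1,keepdims=True))
    return o,np.c_[s,np.ones(len(s))]@R.T
def atz(C,uv,z):
    o,v=ray(C,uv); return o+v*((z-o[2])/v[:,2:3])
def cloud(C,d):
    v,u=np.mgrid[:d.shape[0],:d.shape[1]]
    o,r=ray(C,np.c_[u.ravel(),v.ravel()].astype(float))
    return (o+r*d.reshape(-1,1)).reshape(*d.shape,3)
E
python3 - <<'E'
from h import *
C=cam("top"); d=np.load("top_d0.npy"); P=cloud(C,d)
im=cv2.imread("pics/top0.png")
cv2.imwrite("pics/c1.png",cv2.resize(im[170:270,210:370],None,fx=5,fy=5,interpolation=cv2.INTER_CUBIC)[:, :])
# holder
def reg(u0,u1,v0,v1): return P[v0:v1,u0:u1].reshape(-1,3)
q=reg(225,260,205,240); k=q[(q[:,2]>.045)]; print("knob",len(k),k.mean(0),k.max(0))
k=q[(q[:,2]>.012)&(q[:,2]<.04)]; print("puck",len(k),(k.min(0)+k.max(0))/2,np.ptp(k,axis=0))
q=reg(295,380,175,260)
rim=q[(q[:,2]>.078)&(q[:,2]<.092)]; print("rim",cv2.minAreaRect((rim[:,:2]*1000).astype(np.float32)),len(rim))
allc=q[(q[:,2]>.04)]; print("all",cv2.minAreaRect((allc[:,:2]*1000).astype(np.float32)))
l=q[q[:,2]>.195]; print("lid edge",len(l),l.min(0),l.max(0),l.mean(0))
f=q[(q[:,2]>.1)]; c=f.mean(0);U,S,V=np.linalg.svd(f-c,full_matrices=False); print("lid plane",c,V[2],S)
f=q[(q[:,2]<.01)]
for n,b in dict(spray=(375,425,190,235),cup=(380,410,150,180)).items():
    q=reg(*b);k=q[q[:,2]>.05];print(n,(k.min(0)+k.max(0))/2,k.max(0))
q=reg(365,450,235,320);k=q[q[:,2]>.04];print("caddy2",k.min(0),k.max(0))
E
```

```text
knob 61 [0.49549782 0.14197247 0.22658345] [0.5286539  0.17126683 1.7399748 ]
puck 226 [0.5218225  0.15760662 0.02464592] [0.07571293 0.06397316 0.0235678 ]
rim ((494.17236328125, -165.92568969726562), (150.0853271484375, 135.3765411376953), 66.76095581054688) 240
all ((436.046630859375, -138.45484924316406), (153.90841674804688, 346.6325378417969), 64.88631439208984)
lid edge 201 [ 0.31177494 -0.27161803  0.19520572] [0.6176426  0.00478285 1.7399748 ] [ 0.55378341 -0.17923261  0.38073663]
lid plane [ 0.56502628 -0.19329755  0.20463984] [-0.90982787  0.36873812 -0.19038236] [7.68104614 1.20678852 0.47227097]
spray [ 0.44175857 -0.20486313  0.89530421] [0.57174219 0.00478285 1.7399748 ]
cup [ 0.53183728 -0.20431259  0.89503905] [0.75189961 0.00478285 1.7399748 ]
caddy2 [ 0.22028643 -0.49690614  0.04007877] [0.4258093  0.00478285 1.7399748 ]
```

View pics/c1.png

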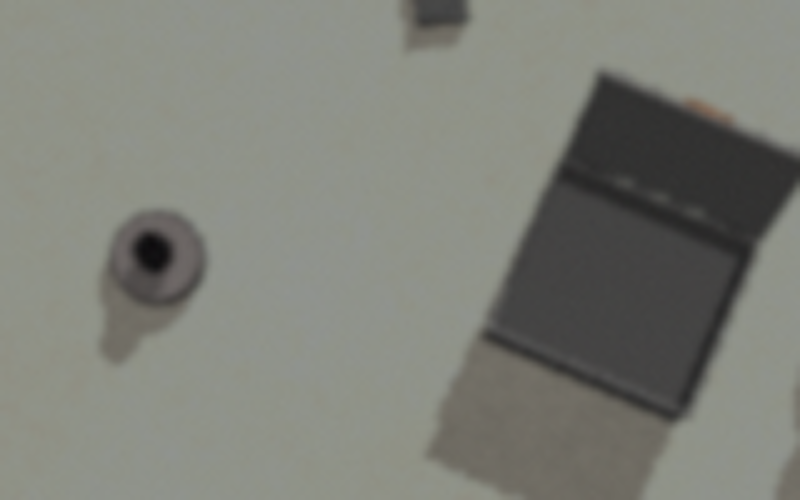

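Run:
```python
from h import *
np.set_printoptions(precision=4,suppress=True)
C=cam("top"); d=np.load("top_d0.npy"); P=cloud(C,d); P[d<=0]=np.nan
px=lambda a:(np.array(a)+.5)/5-.5+[210,170]
c=atz(C,px([[485,335],[682,420],[752,245],[563,165]]),.085); print("corners",c[:,:2],c[:,:2].mean(0))
print("angles",[np.degrees(np.arctan2(*(b-a)[1::-1])) for a,b in((c[0],c[3]),(c[1],c[2]),(c[1],c[0]),(c[2],c[3]))],[np.linalg.norm(b-a) for a,b in((c[0],c[3]),(c[1],c[2]),(c[1],c[0]),(c[2],c[3]))])
print("knob",atz(C,px([[152,252]]),.062),"puck",atz(C,px([[158,257]]),.024))
def reg(u0,u1,v0,v1,zl,zh):
    q=P[v0:v1,u0:u1].reshape(-1,3); return q[(q[:,2]>zl)&(q[:,2]<zh)]
k=reg(225,260,205,240,.05,.08); print("knob d",len(k),np.median(k,0))
k=reg(225,260,205,240,.015,.034);print("puck d",(k.min(0)+k.max(0))/2,np.ptp(k,axis=0))
q=reg(295,380,175,260,.1,.25);m=q.mean(0);print("lid",np.linalg.svd(q-m,full_matrices=False)[2][2],m,q.max(0))
o=np.array([.494,-.166]); a=np.radians(-23.); R=np.array([[np.cos(a),np.sin(a)],[-np.sin(a),np.cos(a)]])
for n,b in dict(spray=(375,425,190,235),cup=(380,410,150,180),c2=(365,450,235,320)).items():
    q=reg(*b,.03,.3); print(n,q.min(0),q.max(0)); print("  in caddy",((q[:,:2]-o)@R.T).min(0),((q[:,:2]-o)@R.T).max(0))
```

```text
corners [[ 0.4572 -0.0702]
 [ 0.4011 -0.2025]
 [ 0.5198 -0.2511]
 [ 0.5736 -0.1232]] [ 0.4879 -0.1618]
angles [np.float64(-24.45032851259193), np.float64(-22.273735532338534), np.float64(67.00405122951169), np.float64(67.1678284217198)] [np.float64(0.12789955627322963), np.float64(0.12826537759280146), np.float64(0.14369104950248043), np.float64(0.13882865727727603)]
knob [[0.5146 0.1574 0.062 ]] puck [[0.5157 0.1566 0.024 ]]
knob d 54 [0.5146 0.1574 0.0619]
puck d [0.5162 0.1576 0.0244] [0.0645 0.064  0.0183]
lid [-0.8806  0.3782  0.2856] [ 0.5722 -0.1989  0.1609] [ 0.6176 -0.1244  0.2171]
spray [ 0.4883 -0.4145  0.0311] [ 0.5717 -0.3468  0.2253]
  in caddy [ 0.0699 -0.2114] [ 0.1608 -0.1458]
cup [ 0.6802 -0.4134  0.0302] [ 0.7519 -0.3425  0.0825]
  in caddy [ 0.2518 -0.1441] [ 0.3221 -0.0728]
c2 [ 0.2203 -0.4969  0.0303] [ 0.4258 -0.3037  0.2169]
  in caddy [-0.1559 -0.3653] [ 0.0251 -0.2054]
```

```bash
cat >> h.py <<'E'
O=np.array([.491,-.164]); A=-23.
def cp(x,y,z):
    a=np.radians(A); return [O[0]+x*np.cos(a)-y*np.sin(a),O[1]+x*np.sin(a)+y*np.cos(a),z]
def st(): print("t",round(bot.read_clock(),2),"tcp",np.round(bot.read_tcp_pos(),4),"F",np.round(bot.read_ft_force(),2),"gap",round(bot.read_finger_gap(),4),"q",np.round(bot.read_qpos(),1))
E
python3 - <<'E'
from h import *
H=[.515,.157]
for y in(157,-23,67,-113):
    for p in(H+[.04],H+[.32],cp(0,0,.045),cp(0,0,.32),cp(.14,.045,.195),cp(-.06,.045,.195),cp(-.039,0,.1)):
        q=bot.solve_ik(p,[180,0,y]); print(y,np.round(p,3),None if q is None else np.round(q))
p=bot.read_tcp_pos(); bot.servo_line([p[0],p[1],.33],vel=.3); st()
E
```

```text
157 [0.515 0.157 0.04 ] [ 15.  36. -45. 111.  35.  47.  18.]
157 [0.515 0.157 0.32 ] [ 26.  17. -56.  95.  15.  75.  34.]
157 [ 0.491 -0.164  0.045] [ 41.  30. -32. 114.  23.  42.  62.]
157 [ 0.491 -0.164  0.32 ] [ 46.  10. -35.  99.   6.  73.  77.]
157 [ 0.637 -0.177  0.195] [ 37.  33. -35.  87.  20.  67.  65.]
157 [ 0.453 -0.099  0.195] [ 43.  11. -39. 115.   9.  57.  68.]
157 [ 0.455 -0.149  0.1  ] [ 44.  21. -35. 118.  17.  46.  66.]
-23 [0.515 0.157 0.04 ] [   0.   31.  -26.  111.   19.   42. -150.]
-23 [0.515 0.157 0.32 ] [  20.   15.  -49.   96.   12.   75. -144.]
-23 [ 0.491 -0.164  0.045] [  19.   27.   -5.  115.    4.   39. -101.]
-23 [ 0.491 -0.164  0.32 ] [  27.    8.  -13.   99.    2.   73. -100.]
-23 [ 0.637 -0.177  0.195] [  18.   29.   -7.   88.    4.   64. -103.]
-23 [ 0.453 -0.099  0.195] [  24.    9.  -17.  115.    3.   56. -108.]
-23 [ 0.455 -0.149  0.1  ] [  22.   18.   -9.  118.    4.   44. -102.]
67 [0.515 0.157 0.04 ] [ 17.  38. -48. 111.  37.  48. -74.]
67 [0.515 0.157 0.32 ] [ 24.  16. -54.  96.  14.  75. -55.]
67 [ 0.491 -0.164  0.045] [ 34.  28. -23. 114.  17.  41. -22.]
67 [ 0.491 -0.164  0.32 ] [ 36.   9. -24.  99.   4.  73. -11.]
67 [ 0.637 -0.177  0.195] [ 28.  30. -22.  87.  12.  65. -19.]
67 [ 0.453 -0.099  0.195] [ 35.  10. -29. 115.   6.  56. -20.]
67 [ 0.455 -0.149  0.1  ] [ 36.  20. -25. 118.  12.  45. -19.]
-113 [0.515 0.157 0.04 ] [ 26.  46. -62. 111.  50.  56.  96.]
-113 [0.515 0.157 0.32 ] [ 30.  19. -62.  95.  17.  76. 122.]
-113 [ 0.491 -0.164  0.045] [ 62.  43. -62. 113.  48.  54. 132.]
-113 [ 0.491 -0.164  0.32 ] [ 67.  16. -62.  98.  14.  75. 159.]
-113 [ 0.637 -0.177  0.195] [ 52.  43. -62.  86.  39.  74. 142.]
-113 [ 0.453 -0.099  0.195] [ 62.  17. -62. 114.  18.  59. 149.]
-113 [ 0.455 -0.149  0.1  ] [ 65.  31. -62. 117.  35.  53. 140.]
t 0.64 tcp [ 0.2351 -0.5787  0.3303] F [ 0.23 -0.16 -0.03] gap 0.0936 q [65.3 19.3 -0.4 83.8  0.1 76.9 -2.9]
```

Run:
```python
from h import *
o=[180,0,157]
bot.reach(cp(-.05,0,.34),o); bot.wait(.3); C=wcam(); p,d=bot.read_camera("wrist"); cv2.imwrite("pics/w1.png",p[:,:,::-1]); np.savez("w1.npz",K=C[0],k=C[1],R=C[2],o=C[3],d=d)
bot.reach([.515,.157,.2],o); bot.servo_line([.515,.157,.041],vel=.12); st()
bot.gripper_to(.02); st()
bot.servo_line([.515,.157,.30],vel=.2); st()
```

```text
t 5.51 tcp [0.5153 0.1571 0.0416] F [-0.02  0.32  0.07] gap 0.094 q [ 12.7  35.2 -41.9 111.   32.3  46.1  19.8]
t 6.54 tcp [0.515  0.1571 0.041 ] F [ 0.65  0.68 -0.49] gap 0.0278 q [ 12.7  35.2 -41.9 111.   32.3  46.   19.7]
t 7.98 tcp [0.5146 0.1569 0.2991] F [-0.56 -0.58 -2.35] gap 0.0273 q [ 23.5  17.3 -53.2  97.3  14.4  72.8  34.2]
```

View pics/w1.png

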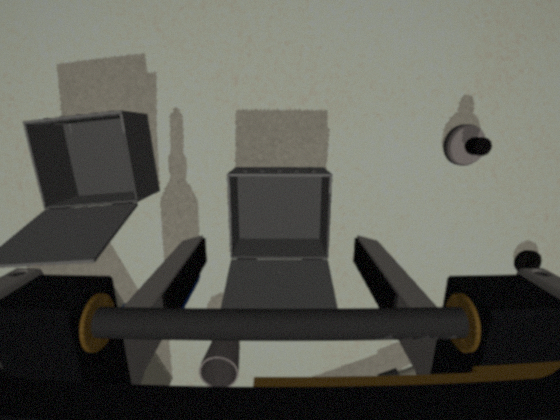

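Holder is in the gripper. The wrist view shows the caddy rim's front corners at (229,171) and (331,171), and the hinge line near row 259, columns 231–329.

Run:
```python
from h import *
z=np.load("w1.npz"); C=(z['K'],float(z['k']),z['R'],z['o'])
c=atz(C,[[228.5,171],[331.5,171],[330,258],[230,258]],.085); print(c.round(4),c.mean(0))
a=np.radians(A); R=np.array([[np.cos(a),np.sin(a)],[-np.sin(a),np.cos(a)]])
print(((c[:,:2]-O)@R.T).round(4))
P=cloud(C,z['d']); P[z['d']<=0]=np.nan
q=P[160:300,215:345].reshape(-1,3); L=np.c_[(q[:,:2]-O)@R.T,q[:,2]]
r=L[(abs(L[:,2]-.084)<.008)&(L[:,0]<.06)]; print("rim",r.min(0),r.max(0))
l=L[(L[:,2]>.11)&(L[:,2]<.21)&(L[:,0]>.06)]; 
if len(l): print("lid",l.min(0),l.max(0),np.percentile(l[:,1],[3,97]))
```

```text
[[ 0.3984 -0.2035  0.085 ]
 [ 0.4551 -0.0698  0.085 ]
 [ 0.5783 -0.1183  0.085 ]
 [ 0.5189 -0.2583  0.085 ]] [ 0.48768228 -0.16248337  0.085     ]
[[-0.0698 -0.0726]
 [-0.0699  0.0727]
 [ 0.0625  0.0762]
 [ 0.0626 -0.0759]]
rim [-0.06664131 -0.07660516  0.0760004 ] [0.05999798 0.07385803 0.0857843 ]
lid [ 0.07014114 -0.07578065  0.11000161] [0.08699472 0.07286951 0.16451611] [-0.07130163  0.06808042]
```

```bash
sed -i 's/^O=.*/O=np.array([.4885,-.163]); A=-23./' h.py
python3 - <<'E'
from h import *
o=[180,0,157]
bot.reach(cp(-.003,0,.30),o); bot.servo_line(cp(-.003,0,.09),vel=.15); st()
bot.servo_line(cp(-.003,0,.047),vel=.05); st()
bot.gripper_to(.05); bot.wait(.3); st()
bot.servo_line(cp(-.003,0,.30),vel=.2); bot.gripper_to(0); st()
bot.reach(cp(-.05,0,.34),o); bot.wait(.3); p,d=bot.read_camera("wrist"); cv2.imwrite("pics/w2.png",p[:,:,::-1])
bot.reach(cp(.16,.045,.32),o);st()
E
```

```text
t 10.75 tcp [ 0.4862 -0.1619  0.0907] F [ 0.51  0.47 -1.57] gap 0.0277 q [ 51.7  28.6 -45.4 113.3  26.9  49.   58.7]
t 11.76 tcp [ 0.4859 -0.1618  0.0472] F [ 0.05 -0.4  -2.11] gap 0.0273 q [ 49.1  32.4 -42.3 114.6  30.9  44.6  55.5]
t 12.62 tcp [ 0.4858 -0.1618  0.047 ] F [-0.52  0.91  0.14] gap 0.0505 q [ 49.1  32.4 -42.3 114.6  30.9  44.6  55.5]
t 14.9 tcp [ 0.4858 -0.1618  0.3   ] F [-1.05  0.35  0.42] gap 0.0002 q [ 61.3  13.5 -53.7 100.6  11.5  71.6  71.6]
t 16.57 tcp [ 0.6529 -0.1837  0.3205] F [ 0.01 -0.31  0.8 ] gap 0.0004 q [ 50.7  39.1 -65.   74.5  34.9  87.1  56.8]
```

View pics/w2.png

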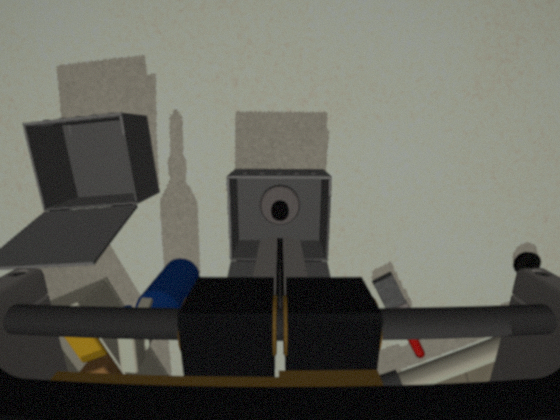

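The holder stands upright in the compartment at (280,205).

Run:
```python
from h import *
bot.servo_line(cp(.16,.045,.198),vel=.2); st()
for x in(.12,.09,.06,.03,.01,-.01,-.02):
    bot.servo_line(cp(x,.045,.198),vel=.07); st()
bot.wait(.4)
bot.servo_line(cp(-.041,.0,.2),vel=.15); st()
p,d=bot.read_camera("scene"); cv2.imwrite("pics/s2.png",cv2.resize(p[140:280,100:300,::-1],None,fx=4,fy=4))
```

```text
t 17.33 tcp [ 0.6538 -0.1841  0.1997] F [-0.   -0.5   0.69] gap 0.0006 q [ 50.7  44.1 -61.9  83.3  39.3  75.9  53.2]
t 18.06 tcp [ 0.6168 -0.1688  0.1982] F [ 0.15 -0.46 -0.13] gap 0.0002 q [ 54.   41.  -63.7  89.7  37.9  73.3  51.6]
t 18.63 tcp [ 0.5892 -0.1568  0.1981] F [2.12 0.58 1.14] gap 0.0003 q [ 56.5  38.5 -65.3  94.2  36.6  71.5  50.7]
t 19.21 tcp [ 0.5614 -0.1452  0.1981] F [ 1.63 -0.49 -0.29] gap 0.0007 q [ 59.   35.9 -66.8  98.5  35.1  69.6  50.1]
t 19.78 tcp [ 0.5338 -0.1336  0.1981] F [-0.04 -0.06  0.04] gap 0.0007 q [ 61.5  32.9 -68.2 102.6  33.   67.6  50. ]
t 20.22 tcp [ 0.5153 -0.1257  0.1982] F [ 0.64 -0.15  1.41] gap 0.0003 q [ 63.1  30.6 -69.  105.3  31.3  66.2  50.3]
t 20.65 tcp [ 0.4968 -0.1179  0.1982] F [ 0.9  -0.6   0.25] gap 0.0001 q [ 64.7  28.1 -69.7 108.   29.3  64.7  51. ]
t 20.94 tcp [ 0.4876 -0.1139  0.1981] F [0.09 0.74 0.71] gap 0.0006 q [ 65.5  26.7 -70.  109.3  28.1  63.9  51.5]
t 21.82 tcp [ 0.451  -0.1471  0.2002] F [-0.54  0.45 -0.07] gap 0.0003 q [ 73.3  22.5 -70.7 112.5  24.2  61.9  59.1]
```

View pics/s2.png

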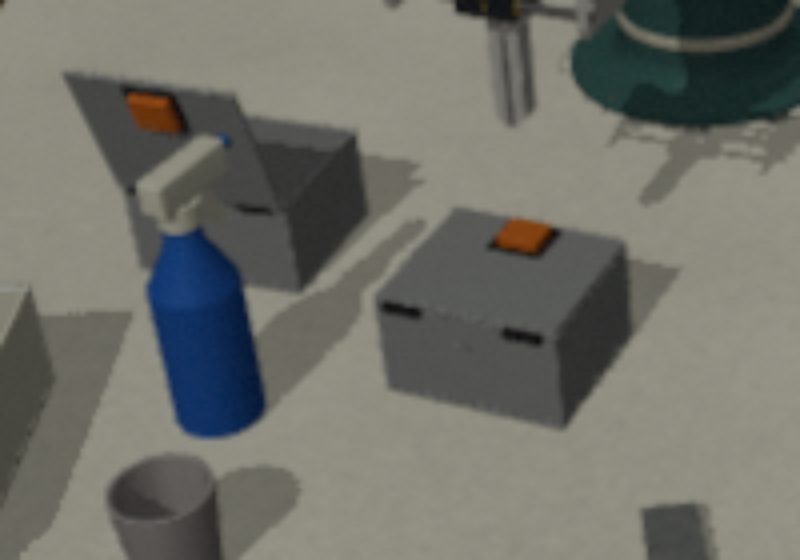

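The lid is shut with the orange catch proud at crop (526,235). I'm moving the elbow away from its limit, then measuring the catch and pressing it.

Run:
```python
from h import *
o=[180,0,157]
p=bot.read_camera("scene")[0].astype(int)
m=(p[:,:,0]>120)&(p[:,:,0]>2*p[:,:,2]+30)&(p[:,:,1]<.6*p[:,:,0]); m[:185]=0;m[215:]=0;m[:,:215]=0;m[:,250:]=0
v,u=np.nonzero(m); c=atz(cam("scene"),[[u.mean(),v.mean()]],.097)[0]; print("catch",len(u),c,"expected",cp(-.039,0,.099))
bot.servo_line(cp(-.039,0,.3),vel=.25)
bot.goto_joints([46,10,-35,99,6,73,77]); bot.reach(cp(-.039,0,.2),o); st()
bot.servo_line(cp(-.039,0,.115),vel=.1); bot.wait(.4); st()
```

```text
catch 53 [ 0.45902444 -0.14849745  0.097     ] expected [np.float64(0.45260031071535484), np.float64(-0.14776148598891833), 0.099]
t 23.93 tcp [ 0.4533 -0.1482  0.201 ] F [-0.82 -0.33  0.4 ] gap 0.0006 q [ 45.6  11.9 -34.9 112.8   8.1  57.6  73.9]
t 25.32 tcp [ 0.4526 -0.1478  0.1151] F [ 0.87 -0.42 -0.47] gap -0.0001 q [ 42.7  19.2 -32.9 117.4  14.1  47.2  68.6]
```

Run:
```python
from h import *
def F(n=6):
    s=[]
    for _ in range(n): bot.wait(.01); s.append(bot.read_ft_force()[2])
    return np.mean(s)
X=-.037; bot.servo_line(cp(X,0,.110),vel=.05); bot.wait(.3); f0=F(20); print("f0",f0)
z=.110; log=[]
while z>.092:
    z-=.0004 ; bot.servo_line(cp(X,0,z),vel=.01); f=F()-f0; log.append((round(z,4),round(bot.read_tcp_pos()[2],4),round(f,1)))
    if f>10.5 or (f>7 and z<.1035): break
print(log[-22:])
# home: settle to ~12 N
if z<.1035:
    t=bot.read_clock()
    for i in range(14):
        f=F(8)-f0
        if f<11: z-=.00015
        elif f>13.5: z+=.00015
        bot.servo_line(cp(X,0,z),vel=.01); print(round(f,1),end=" ")
        if abs(f-12.2)<1.3:break
    t=bot.read_clock()
    while bot.read_clock()-t<1.3: bot.wait(.1); print(round(F(4)-f0,1),end=" ")
st()
```

```text
f0 0.00927591214411766
[(0.1092, np.float64(0.1092), np.float64(0.2)), (0.1088, np.float64(0.1088), np.float64(-0.1)), (0.1084, np.float64(0.1084), np.float64(0.2)), (0.108, np.float64(0.108), np.float64(-0.1)), (0.1076, np.float64(0.1076), np.float64(0.3)), (0.1072, np.float64(0.1073), np.float64(2.1)), (0.1068, np.float64(0.1069), np.float64(5.5)), (0.1064, np.float64(0.1065), np.float64(4.8)), (0.106, np.float64(0.106), np.float64(3.9)), (0.1056, np.float64(0.1056), np.float64(2.7)), (0.1052, np.float64(0.1052), np.float64(1.3)), (0.1048, np.float64(0.1047), np.float64(0.5)), (0.1044, np.float64(0.1043), np.float64(0.1)), (0.104, np.float64(0.104), np.float64(-0.5)), (0.1036, np.float64(0.1036), np.float64(-0.1)), (0.1032, np.float64(0.1032), np.float64(-0.2)), (0.1028, np.float64(0.1028), np.float64(0.5)), (0.1024, np.float64(0.1024), np.float64(0.1)), (0.102, np.float64(0.102), np.float64(0.3)), (0.1016, np.float64(0.1016), np.float64(0.2)), (0.1012, np.float64(0.1012), np.float64(0.8)), (0.1008, np.float64(0.1011), np.float64(8.1))]
7.9 10.2 13.3 13.2 13.1 13.2 12.9 12.8 13.4 12.8 12.7 13.0 12.9 t 35.23 tcp [ 0.4546 -0.1486  0.101 ] F [-3.15  1.59 12.14] gap 0.0 q [ 42.   20.7 -32.3 117.7  15.4  45.6  67.5]
```

The catch clicked home and was held at about 13 N for over 1 s. Next I retreat, check and hand in.

Run:
```python
from h import *
bot.servo_line(cp(-.037,0,.25),vel=.12); bot.wait(.5); st()
p,d=bot.read_camera("scene"); cv2.imwrite("pics/s3.png",cv2.resize(p[140:280,100:300,::-1],None,fx=4,fy=4))
```

```text
t 37.12 tcp [ 0.4544 -0.1485  0.25  ] F [0.11 0.23 0.31] gap 0.0004 q [ 46.8   8.8 -35.4 109.2   5.7  63.7  76.2]
```

View pics/s3.png

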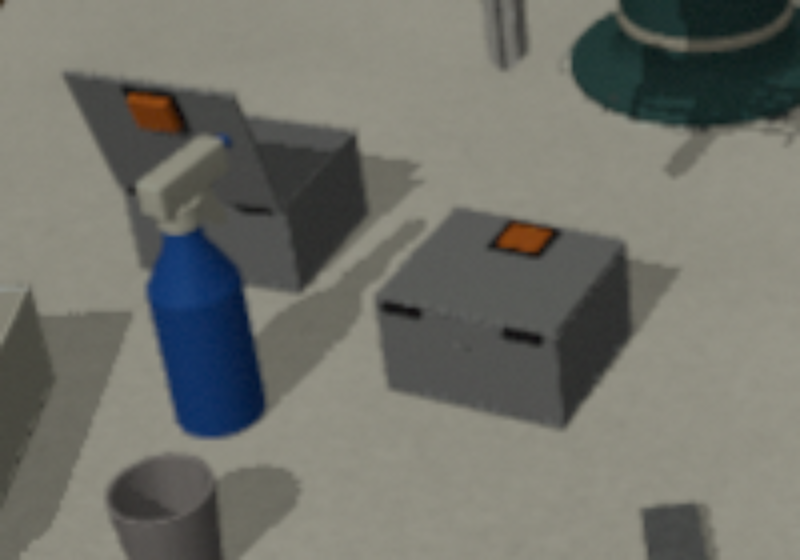

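The catch now sits low at (526,240), the lid is shut, and the spray bottle and cup haven't moved.

```bash
python3 -c "
from cell import bot
print(bot.hand_in())"
```

```text
the job is handed in; nothing more can be done
None
```

I handed the job in at about 37 s: the holder stood upright in the caddy when last seen before closing, the lid sprang shut, and the catch clicked home and was held at about 13 N for over a second; the hand-in returned no verdict.

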